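# Lock the adjusting nut of a wreath-weaving jig

### The job

Fit the red-handled spanner onto the brass adjusting nut of the wreath jig so that its handle bears on a wooden peg and keeps the nut from turning, then turn the blue winged locknut clockwise until it is fully tight, never letting the brass nut creep away from its red marks. Then take the spanner off and lay it flat on the cork mat, and leave the glass jar and the pink tray undisturbed.

Things in the scene. Friction and masses are not known exactly. Their poses are not given: they have to be found in the camera images.
- jig_centre (a point): Wreath jig, fixed: a round pale wooden board 256 mm across, top 28 mm above the table, on a smaller steel foot. This point: the board's top at its centre; z up. Six dark upright pegs, 14 mm thick, 30 mm high, stand 117 mm from the centre, 60 deg apart; one at (+115, -20) mm in this frame, so another at (-115, +20). Red dashes on the board point out along its +x and -x.
- adjuster_centre (a point): Brass adjusting nut on the board: a block 44 mm long (its x), 32 mm across its two flats (its y), flats 1 to 23 mm above the board. This point is its centre, 12 mm above the board; its x runs along the flats and, at its setting, along the jig's x, its red marks in line with the red dashes. It turns easily (0.06 N m) and, unless held, goes round with the locknut.
- adjuster (a joint): Turn of the brass nut, rad, positive clockwise seen from above; 0 is its setting, where it starts and must stay.
- locknut_grip (a point): Blue winged locknut above the brass nut: a flange 42 mm in diameter, 25 to 32 mm above the board's top, and on it an upright wing bar 54 mm long (its x), 14 mm thick (its y), from 30 to 60 mm above the board; the stud's end shows 6 mm above the bar. This point: on the axis, 47 mm above the board. Pinch the bar across its thickness.
- locknut (a joint): Turn of the locknut relative to the brass nut, rad, positive clockwise seen from above (tightening); it starts between 0.25 and 0.75, 1.6 is fully tight, where it comes to a hard stop. It drags on the brass nut with 0.2 N m.
- spanner_handle (a point): Loose open-ended spanner, about 0.16 kg, flat, 12 mm thick, steel head, red handle, lying on the table. This point: on the handle, half-way through its thickness, 35 mm from its end; pinched here across its 22 mm width the fingers clear board and pegs when it is fitted. x points along the handle away from the jaw, z up.
- spanner_jaw (a point): Centre of its jaw, 155 mm from spanner_handle along -x. Jaw 35 mm wide, open to -x, mouth flared; tips 28 mm ahead of this point, jaw floor 24 mm and back of the head 38 mm behind it; head 62 mm wide. Fitted: this point on the nut's axis, spanner on the board. The head cannot slide past the peg: lower it inside the pegs with this point 58 mm from the axis, then slide it in; reverse to remove.
- spanner_mid (a point): Middle of the spanner's 218 mm length, half-way through its thickness, 81 mm from spanner_jaw towards the handle.
- mat_top (a point): Cork mat, 260 mm (x) by 160 mm (y) and 4 mm thick, fixed to the table on the other side of the jig from the spanner's start; this point is the centre of its top.
- jar: Clear jar with a white cap, 70 mm in diameter, 110 mm high, beyond the jig; origin at the centre of its underside. Bystander.
- tray: Pink open tray with pine cones, 120 by 220 mm and 25 mm high, beyond the jig; origin at the centre of its underside. Bystander.
- peg_stop (a point): Foot of one of the two stop pegs, at (+115, -20) mm from jig_centre on the board. A spanner fitted with its handle out along the jig's +x has this peg 2 mm beside the handle, on the clockwise side, and is stopped by it; with the handle out along -x the opposite peg at (-115, +20) mm serves as well.

How it is judged:
On the way, in this order (a step that is already met when the one before it is completed fails the run):
1. the spanner's jaw is on the brass nut, lying on the board, before the locknut is turned (horizontal distance between spanner_jaw and adjuster_centre below 0.012 m and z of spanner_jaw in the frame of jig_centre below 0.014 m and angle between the x axis of spanner_jaw and the x axis of adjuster_centre, either way round below 0.2 rad and value of joint locknut below 1 rad), for 0.2 s.
2. the locknut is turned fully tight while the spanner is on the brass nut (value of joint locknut above 1.48 rad and horizontal distance between spanner_jaw and adjuster_centre below 0.02 m), for 0.2 s.
At the end, for the whole second after the job is handed in: The locknut is within 0.12 rad of fully tight (joint above 1.48), the brass nut is within 0.35 rad (20 deg) of its marks, and the spanner lies still and flat (within 0.12 rad) on the cork mat with its middle over the mat (value of joint locknut above 1.48 rad and value of joint adjuster between -0.35 and 0.35 rad and x of spanner_mid in the frame of mat_top between -0.13 and 0.13 m and y of spanner_mid in the frame of mat_top between -0.08 and 0.08 m and z of spanner_mid in the frame of mat_top below 0.012 m and angle between spanner_mid's own z axis and vertical below 0.12 rad and linear speed of spanner below 0.02 m/s); the robot touches nothing.
It fails at once if the brass nut turned more than 0.35 rad (20 deg) from its marks (value of joint adjuster above 0.35 rad or value of joint adjuster below -0.35 rad).
It fails at once if the jar or the tray moved by more than 30 mm, or the jar tipped (distance of any of jar, tray from where it was at the start of the episode above 0.03 m or angle between jar's own z axis and vertical above 0.4 rad).
It also fails if it takes over 72 s, if anything falls off the work surface, if the arm or the gripper's body presses on something with over 40 N, if the wrist force passes 120 N, or if a joint passes its speed limit or range.

### The arm

A 6-joint arm with a two-finger parallel gripper is mounted at the origin on the work surface. World frame = base frame: x ahead of the robot, y to its left, z up, the work surface at z = 0. Lengths are in m, angles in rad, forces in N, time in s.
With the tool pointing down it reaches from about 0.35 to 0.85 m from the base axis. Payload 8.1 kg.
Tool frame: the origin (TCP) lies at the very end of the fingers, on their centre line; the grasp point (between the pads) lies 19 mm behind it; z points along the fingers, y is the line along which they close (so a half turn about z gives the same grasp; the last joint's range is limited). The gripper opens to 93 mm and grips with 3 to 60 N. Pads are 15 mm wide; open, the fingers measure 128 mm over their backs; the gripper's body (75 mm by 188 mm) begins 65 mm behind the grasp point.
Start: joints at [1.203, 0.13, 1.488, -0, 1.523, -0.085], TCP at [0.167, 0.576, 0.219] pointing down, gripper open.
Joint ranges: [-2.96, 2.96], [-0.89, 2.26], [0.02, 2.5], [-1.34, 4.48], [0, 2.73], [-2.66, 2.66]. Speed limits (rad/s): [2.39, 2.39, 2.79, 3.14, 3.14, 3.14].

### API

Orientations are given as a rotation vector (axis times angle).
In Python, from plant import read_state, eyes, workorder gives the robot as it stands. The module is installed in compiled form; this text tells all that it offers.
- The arm moves only by the tool play_rows, never from a script. Its argument "targets" is one flat list of numbers, 4 for each row, row after row: the shift along the tool's x, y, z in cm, then the turn about the tool's z in degrees. In form: [dx, dy, dz, roll, dx, dy, dz, roll, ...]. A call has 1 to 8 rows; each row is the pose to reach, as a shift and turn from the pose commanded when the call began, along the tool's axes at that moment; what a row does not reach only later rows make up. A row lasts 1/12 s, in which the tool goes at most 41.7 mm and 7.16 degrees, less where a joint would pass 70% of its speed; a pose out of reach is approached as far as the arm can. A call with a gripper value outside its range is refused whole. "grip" is the finger opening in cm, from 0 to 9.3, set as the call begins (left out, the last holds). The fingers move at their own pace and stop on an object; "grip_force" is the grip in N (left out, the last holds). Time passes only in rows, so rows that repeat a pose let the fingers close. It gives the time, the measured TCP pose, the force, the opening and the grip force at its end, in the units of the state.
- read_state(): the state, without advancing time (a new reading comes with each control period).
- eyes.read_camera(name): name is "side" or "top" or "wrist"; returns a dict with "image" (480x640x3 uint8, red, green, blue), "vfov" (degrees; the focal length in pixels is half the picture's height over the tangent of half this angle, whatever the lens; pixels are square), "cx", "cy" (the principal point, pixels), "k1" (the pictures are not rectified: a ray, as slopes to the right and down, at radius r is drawn at 1 + k1 r^2 times it, then the intrinsics apply), "cam_to_world" (4x4, takes a point from camera to world coordinates); the wrist camera has in their place "T_tool_cam" (4x4, takes a point from camera to tool coordinates, whose origin is the TCP and whose axes are the flange's). Camera axes: x right, y up, looking along -z (the intrinsics and any distortion apply to the point x, -y, -z); pixel columns grow to the right and rows downward; lengths in m; the calibration is good to about 2 mm. A picture is of the moment at which its call begins: read the wrist's pose just before it. There is no depth.
- workorder.close_job(): hands the job in; it is judged then, once.
The state is a dict: "t": time; "q": joint angles; "dq": joint speeds; "joint_torque": joint torques, N m; "tool_pos": TCP position; "orientation": TCP orientation; "force": force on the tool from outside, world axes, zero at the start; "wrist_torque": the same for the moment, N m; "opening": finger opening in m; "gripper_force": force on a finger pad.
Only numpy, scipy, OpenCV 4.12 (cv2) and the standard library are available. Lean on these libraries where they do the work, as an engineer would, in place of code of your own. Each camera call takes 0.05 s, during which the arm holds its last target. There are 200 camera calls.

## Working session

There is one attempt and no reset: what is moved stays moved. The work goes in short steps, Python scripts to look and compute and a tool call to move; the robot and the scene stay as the last step left them, time stands still between calls to the robot, and variables do not carry over. Pictures are saved under pics/ and viewed, at most 10 in all, crops included, and the job is handed in when it is done.

Besides the shell and the picture viewer there is one more tool, called in YAML: its name, and indented under it one key for each argument. play_rows: Moves the arm, as the interface text tells. Its arguments: {"type":"object","properties":{"targets":{"type":"array"},"grip":{"type":"number"},"grip_force":{"type":"number"}},"required":["targets"]}

```bash
mkdir -p pics; cat > h.py <<'E'
import numpy as np, cv2
from scipy.spatial.transform import Rotation as R
from plant import read_state, eyes, workorder
def shot(name,fn=None):
    s=read_state(); c=eyes.read_camera(name)
    if name=="wrist":
        T=np.eye(4);T[:3,:3]=R.from_rotvec(s["orientation"]).as_matrix();T[:3,3]=s["tool_pos"]
        c["M"]=T@np.array(c["T_tool_cam"])
    else: c["M"]=np.array(c["cam_to_world"])
    if fn: cv2.imwrite("pics/"+fn,c["image"][:,:,::-1])
    return c
def K(c):
    f=240/np.tan(np.radians(c["vfov"])/2); return np.array([[f,0,c["cx"]],[0,f,c["cy"]],[0,0,1.]]),np.array([c["k1"],0,0,0.])
def p2w(c,uv,z):
    k,d=K(c); n=cv2.undistortPoints(np.array(uv,float).reshape(-1,1,2),k,d).reshape(-1,2)
    r=np.c_[n[:,0],-n[:,1],-np.ones(len(n))]@c["M"][:3,:3].T; o=c["M"][:3,3]
    return o+r*((z-o[2])/r[:,2])[:,None]
def w2p(c,P):
    k,d=K(c); P=(np.atleast_2d(P)-c["M"][:3,3])@c["M"][:3,:3]
    return cv2.projectPoints(P*[1,-1,-1],np.zeros(3),np.zeros(3),k,d)[0].reshape(-1,2)
E
python3 - <<'E'
from h import *
for n in("top","side"):
    c=shot(n,n+"0.png"); print(n,c["vfov"],c["k1"],c["M"].round(3).tolist())
s=read_state();print(s["t"],R.from_rotvec(s["orientation"]).as_matrix().round(3).tolist(),s["opening"])
E
```

```text
top 43.668684965511424 -0.17067702197622261 [[-0.011, 0.978, -0.207, 0.286], [-1.0, -0.011, 0.003, 0.006], [0.001, 0.207, 0.978, 1.43], [0.0, 0.0, 0.0, 1.0]]
side 57.84337927284475 -0.10319786191013737 [[-0.926, 0.283, -0.25, 0.347], [-0.378, -0.702, 0.604, 0.517], [-0.005, 0.654, 0.757, 0.712], [0.0, 0.0, 0.0, 1.0]]
0.1 [[-0.96, 0.279, -0.001], [0.279, 0.96, -0.002], [0.0, -0.002, -1.0]] 0.09241054188612147
```

View pics/top0.png

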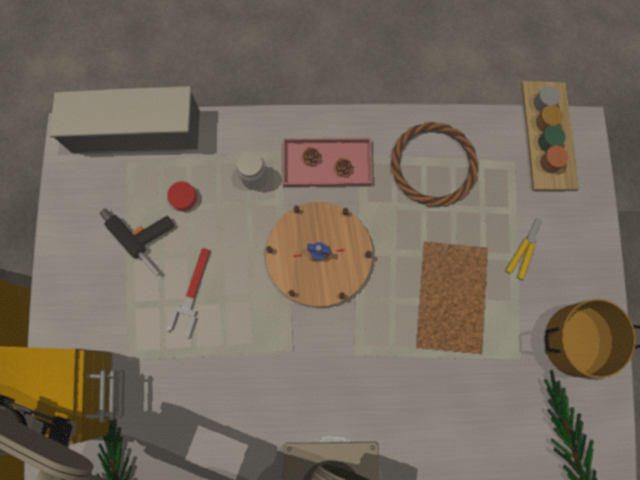

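View pics/side0.png

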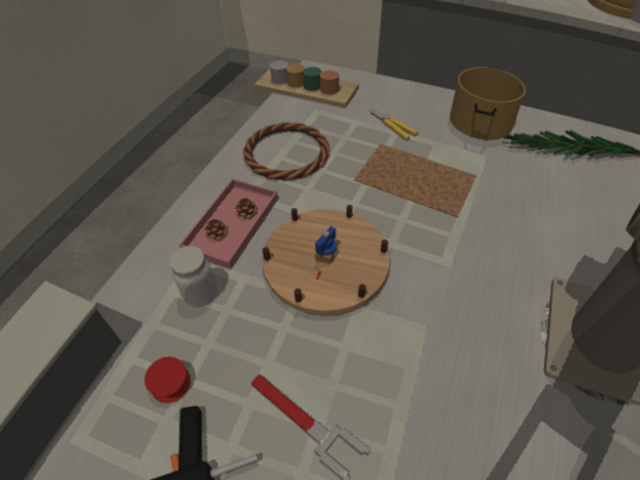

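The top view shows the board centre near (319,254) px, with red dashes at (297,256) and (341,250). The spanner handle end is near (206,250) with its jaw near (185,320), opening towards the robot. The mat spans about (418–488, 243–352), and the jar is at (251,170).

```bash
python3 - <<'E'
from h import *
c=shot("top")
im=cv2.cvtColor(c["image"],cv2.COLOR_RGB2HSV)
H,S,V=cv2.split(im)
red=(((H<6)|(H>174))&(S>130)&(V>60)).astype(np.uint8)
n,l,st,ce=cv2.connectedComponentsWithStats(red)
for i in range(1,n):
    if st[i,4]>4: print("red",st[i],ce[i].round(1))
blue=((H>105)&(H<130)&(S>120)).astype(np.uint8)
n,l,st,ce=cv2.connectedComponentsWithStats(blue)
for i in range(1,n):
    if st[i,4]>15: print("blue",st[i],ce[i].round(1))
wood=((H>5)&(H<20)&(S>80)&(V>110)).astype(np.uint8)
wood[:, :262]=0;wood[:,378:]=0;wood[:198]=0;wood[310:]=0
ys,xs=np.nonzero(wood); hull=cv2.convexHull(np.c_[xs,ys].astype(np.int32))
P=p2w(c,hull.reshape(-1,2),0.028)
A=np.c_[2*P[:,:2],np.ones(len(P))];x=np.linalg.lstsq(A,(P[:,:2]**2).sum(1),rcond=None)[0]
print("board",x[:2],np.sqrt(x[2]+x[0]**2+x[1]**2))
d=p2w(c,[[297,256],[341,250.5]],0.028);print("dash",d)
print("pegs",p2w(c,[[297,210],[346,212],[368,254.5],[342,296],[293,293.5],[270,250]],0.056)[:,:2])
print("mat",p2w(c,[[424,242],[488,247],[483,352],[417,349]],0.004)[:,:2])
print("jar",p2w(c,[[250,160]],0.11),"tray",p2w(c,[[283,186],[372,186],[285,140],[370,140]],.02)[:,:2])
m=(l*0+red);m[:, :180]=0;m[:,215:]=0;m[:240]=0;m[305:]=0
ys,xs=np.nonzero(m);Q=p2w(c,np.c_[xs,ys],0.012)[:,:2];r=cv2.minAreaRect((Q*1000).astype(np.float32));print("handle",r,Q.mean(0))
v=cv2.fitLine(Q.astype(np.float32),cv2.DIST_L2,0,.01,.01).ravel();print(v, (Q-v[2:])@v[:2]@np.eye(1) if 0 else [((Q-v[2:])@v[:2]).min(),((Q-v[2:])@v[:2]).max()])
cv2.imwrite("pics/crop1.png",cv2.resize(c["image"][190:345,160:380,::-1],None,fx=3.6,fy=3.6,interpolation=cv2.INTER_CUBIC))
E
```

```text
red [168 182  28  28 611] [181.5 195.3]
red [187 249  22  49 386] [197.7 272.8]
blue [321 244   8   8  16] [324.6 248.4]
board [0.55097772 0.02337847] 0.12716564508305722
dash [[ 0.54433191  0.07492092  0.028     ]
 [ 0.55651266 -0.02998933  0.028     ]]
pegs [[ 0.65003724  0.07349757]
 [ 0.64383822 -0.04259632]
 [ 0.54087836 -0.092166  ]
 [ 0.44436204 -0.02991633]
 [ 0.45135016  0.08292725]
 [ 0.55409583  0.136783  ]]
mat [[ 0.57993531 -0.23381231]
 [ 0.56558842 -0.3925357 ]
 [ 0.31070864 -0.3655751 ]
 [ 0.32169775 -0.20688781]]
jar [[0.75775296 0.18071868 0.11      ]] tray [[ 0.72103287  0.10973748]
 [ 0.71862986 -0.10904476]
 [ 0.84171236  0.10559897]
 [ 0.83938372 -0.1076161 ]]
handle ((508.860595703125, 315.6325378417969), (18.889202117919922, 120.14468383789062), 73.04312133789062) [0.50846524 0.31583366]
[ 0.9552379  -0.2958386   0.50846523  0.31583366] [np.float64(-0.05961123586186369), np.float64(0.060501970972848776)]
```

View pics/crop1.png

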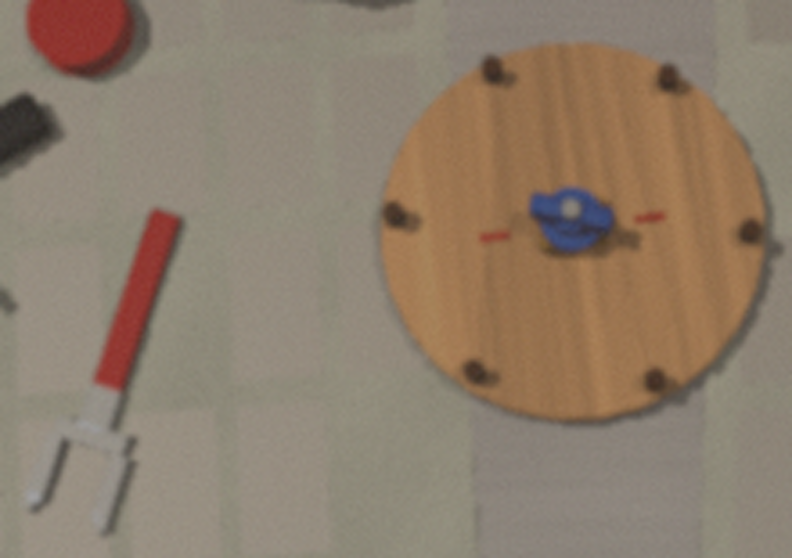

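play_rows:
  targets: [-4, -1.5, 0, 0, -8, -3, 0, 0.5, -12, -4.4, 1, 1, -16, -5.8, 2, 1, -20, -7.3, 3, 1, -24, -8.7, 4, 1, -28, -10.2, 5, 1, -32, -11.6, 6, 1]
  grip: 6
  grip_force: 10

```text
t: 0.82
tool_pos: [0.4324, 0.3818, 0.1612]
orientation: [-0.47, -3.106, 0.0]
force: [-0.0, 1.2, -0.0]
opening: 0.0599
gripper_force: 0.0
```

play_rows:
  targets: [-3.5, -1.3, 1, 0, -7, -2.6, 1.6, 0, -10.6, -3.7, 2, 0, -10.6, -3.7, 2, 0, -10.6, -3.7, 2, 0]

```text
t: 1.23
tool_pos: [0.5225, 0.315, 0.1408]
orientation: [-0.475, -3.104, 0.001]
force: [-0.8, 0.4, 0.3]
opening: 0.0601
gripper_force: 0.0
```

```bash
python3 - <<'E'
from h import *
s=read_state();c=shot("wrist","w1.png");print(s["t"],s["tool_pos"],R.from_rotvec(s["orientation"]).as_matrix().round(3).tolist(),s["q"])
print(w2p(c,[[.5328,.3083,.012],[.5663,.2979,.012],[.3847,.3542,.012]]), w2p(c,[s["tool_pos"]]))
E
```

```text
1.2333 [0.52247642 0.31499414 0.1408474 ] [[-0.954, 0.299, -0.001], [0.299, 0.954, -0.001], [0.001, -0.001, -1.0]] [ 4.58512384e-01  2.06114451e-01  1.54731460e+00  8.87648729e-06
  1.38979586e+00 -8.08509471e-01]
[[313.61152322 239.73312372]
 [313.90263149 275.68132063]
 [311.97011008  47.04087887]] [[316.89374149 294.08896857]]
```

View pics/w1.png

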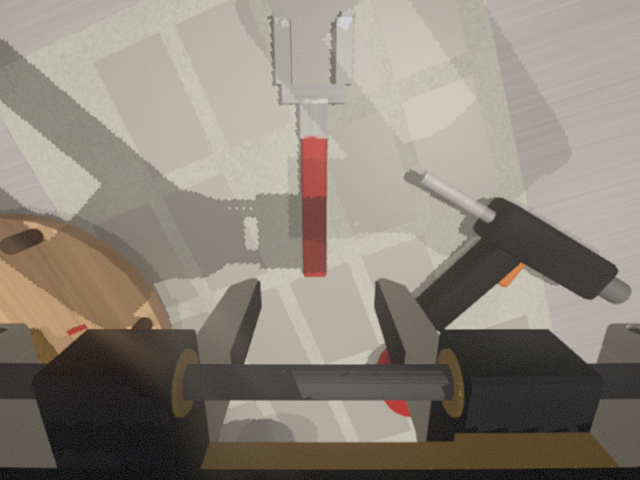

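play_rows:
  targets: [-0.6, -0.2, 3.5, 0, -1.2, -0.3, 7, 0, -1.2, -0.3, 10, 0, -1.2, -0.3, 12, 0, -1.2, -0.3, 13, 0, -1.2, -0.3, 13.6, 0, -1.2, -0.3, 13.6, 0, -1.2, -0.3, 13.6, 0]

```text
t: 1.95
tool_pos: [0.5327, 0.3114, 0.0073]
orientation: [0.468, 3.105, 0.002]
force: [-0.3, -0.1, 0.7]
opening: 0.0602
gripper_force: 0.0
```

play_rows:
  targets: [0, 0, 0, 0, 0, 0, 0, 0, 0, 0, 0, 0, 0, 0, 0, 0, 0, 0, 0, 0, 0, 0, 0, 0, 0, 0, 0, 0]
  grip: 1
  grip_force: 55

```text
t: 2.53
tool_pos: [0.5323, 0.3102, 0.006]
orientation: [0.47, 3.106, -0.0]
force: [0.2, -0.0, 1.1]
opening: 0.021
gripper_force: 55.0
```

play_rows:
  targets: [0, 0, -0.5, 0, 0, 0, -1.5, 0, 0, 0, -4, 0, 0, 0, -7, 0, 0, 0, -10, 0, 0, 0, -12.5, 0, 0, 0, -12.5, 0, 0, 0, -12.5, 0]

```text
t: 3.2
tool_pos: [0.5337, 0.3111, 0.1337]
orientation: [0.469, 3.102, 0.004]
force: [-0.2, 0.1, -2.3]
opening: 0.0207
gripper_force: 55.0
```

```bash
python3 - <<'E'
from h import *
s=read_state();c=shot("wrist","w2.png");print(s["t"],s["tool_pos"],s["opening"],s["gripper_force"],s["force"],s["wrist_torque"])
E
```

```text
3.2 [0.53371853 0.31108151 0.13374044] 0.02073864031360943 54.98616278171539 [-0.19080688  0.13312355 -2.32934841] [-0.10437983 -0.08947884 -0.04956875]
```

View pics/w2.png

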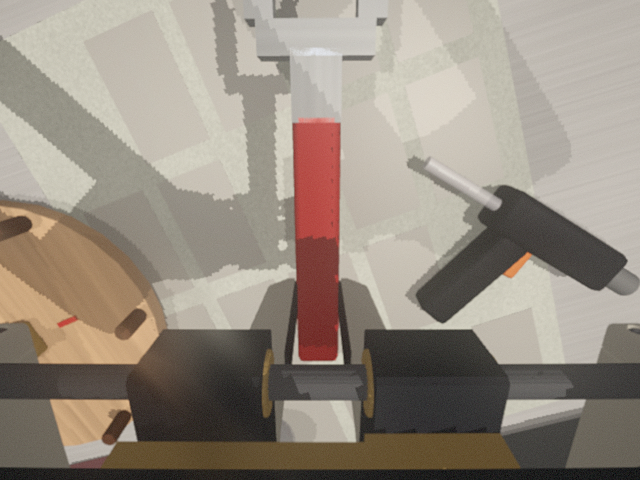

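The spanner is held level. Its handle end is at (318,360) px, the red handle starts at about y=121, and the back of the head runs from (258,57) to (372,57). Next I'll work out where it sits in the tool frame.

```bash
python3 - <<'E'
from h import *
c=shot("wrist");c["M"]=np.array(c["T_tool_cam"])
for z in(-.006,-.004):print((1000*p2w(c,[[318,360],[317,121],[258,57],[372,57],[293,121],[341,121],[298,300],[340,300]],z)).round(1).tolist())
s=read_state();print(R.from_rotvec(s["orientation"]).as_matrix().round(4).tolist())
E
```

```text
[[-37.1, 0.5, -6.0], [87.6, 0.2, -6.0], [113.2, -24.4, -6.0], [113.1, 23.3, -6.0], [87.6, -10.3, -6.0], [87.6, 10.8, -6.0], [-0.3, -9.8, -6.0], [-0.3, 12.0, -6.0]]
[[-38.6, 0.5, -4.0], [87.6, 0.2, -4.0], [113.5, -24.8, -4.0], [113.4, 23.6, -4.0], [87.6, -10.5, -4.0], [87.6, 10.9, -4.0], [-1.4, -9.9, -4.0], [-1.4, 12.1, -4.0]]
[[-0.9553, 0.2957, -0.0014], [0.2957, 0.9553, -0.0007], [0.0011, -0.0011, -1.0]]
```

play_rows:
  targets: [-0.3, -0.7, -0.5, 1, -1, -2.4, -1.6, 3.5, -2, -4.8, -1.6, 7.5, -3, -7.3, -1.6, 12, -4, -10, -1.6, 16.5, -5, -12.6, -1.6, 21, -6, -15.2, -1.6, 25.5, -7, -17.7, -1.6, 30]

```text
t: 3.97
tool_pos: [0.5454, 0.1185, 0.1453]
orientation: [-1.264, -2.873, 0.003]
force: [1.0, -0.1, -1.4]
opening: 0.0207
gripper_force: 55.0
```

```bash
cat > to.py <<'E'
import sys
from h import *
# to.py x y z tool-x-heading(deg): shift needed in the tool's axes
x,y,z,h=map(float,sys.argv[1:])
s=read_state();m=R.from_rotvec(s["orientation"]).as_matrix();p=np.array(s["tool_pos"])
hd=np.degrees(np.arctan2(m[1,0],m[0,0]))
print("t",s["t"],"pos",p.round(4),"head",hd.round(2),"q6",s["q"][5],"F",np.round(s["force"],1),"M",np.round(s["wrist_torque"],2),"open",s["opening"])
print("cm",(100*(m.T@(np.array([x,y,z])-p))).round(2),"roll",round((hd-h+180)%360-180,2))
E
python3 to.py .5737 -.1861 .15 96.6
```

```text
t 3.9667 pos [0.5454 0.1185 0.1453] head 132.51 q6 -0.6197594053982164 F [ 1.  -0.1 -1.4] M [-0.14 -0.06  0.  ] open 0.020694833015927196
cm [-24.36 -18.5   -0.46] roll 35.91
```

play_rows:
  targets: [-2.5, -1.9, -0.4, 4, -5.5, -4.2, -0.4, 8.5, -8.5, -6.5, -0.4, 13, -11.5, -8.8, -0.4, 17.5, -14.5, -11, -0.4, 22, -17.5, -13.3, -0.4, 27, -20, -15.2, -0.4, 31, -22, -16.7, -0.4, 34]

```text
t: 4.63
tool_pos: [0.5721, -0.1573, 0.1493]
orientation: [-2.051, -2.377, 0.003]
force: [-0.1, -0.1, -1.3]
opening: 0.0208
gripper_force: 55.0
```

```bash
python3 to.py .5737 -.1861 .15 96.6
```

```text
t 4.6333 pos [ 0.5721 -0.1573  0.1493] head 98.43 q6 -0.5013015016628 F [-0.1 -0.1 -1.3] M [-0.21 -0.01 -0.02] open 0.020808409008894423
cm [-2.87 -0.27 -0.07] roll 1.83
```

play_rows:
  targets: [-1.5, -0.2, 0, 1, -2.5, -0.3, 0, 1.8, -2.9, -0.3, 0, 1.8, -2.9, -0.3, 0, 1.8, -2.9, -0.3, 0, 1.8, -2.9, -0.3, 0, 1.8]

```text
t: 5.13
tool_pos: [0.5751, -0.182, 0.1508]
orientation: [-2.079, -2.355, -0.0]
force: [0.0, 0.0, -1.9]
opening: 0.021
gripper_force: 55.0
```

```bash
python3 to.py .5737 -.1861 .15 96.6; python3 - <<'E'
from h import *
c=shot("wrist","w3.png")
u=np.array([np.cos(np.radians(-83.4)),np.sin(np.radians(-83.4))]);o=np.array([.5495,.0225])
print(w2p(c,[[*(o+a*u),z] for a,z in((.0525,.028),(-.0525,.028),(0,.094),(.022,.051))]))
cv2.imwrite("pics/t3.png",cv2.resize(shot("top")["image"][190:330,255:475,::-1],None,fx=3.6,fy=3.6,interpolation=cv2.INTER_CUBIC))
E
```

```text
t 5.1333 pos [ 0.5751 -0.182   0.1508] head 97.11 q6 -0.515921651429394 F [ 0.   0.  -1.9] M [-0.2   0.05  0.  ] open 0.020986680229996283
cm [-0.39 -0.19  0.07] roll 0.51
[[ 317.19956122   29.2254187 ]
 [ 318.35026129 -150.71750131]
 [ 317.84085955 -118.75683794]
 [ 317.51087067  -32.76270156]]
```

View pics/w3.png

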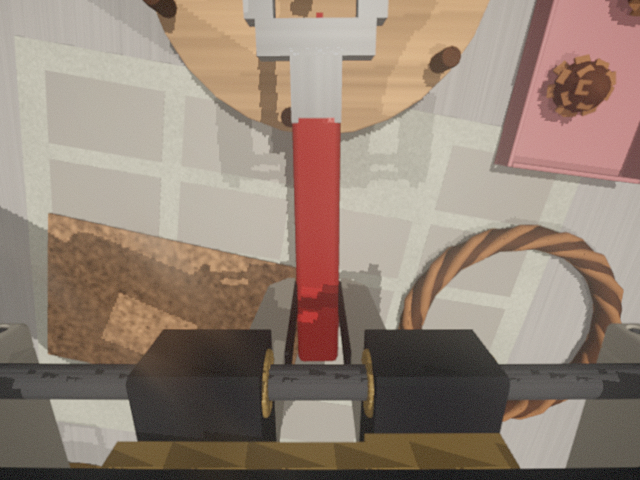

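The wrist picture shows the red dash at about (320,15), on the spanner's centre line. The stop peg shows just left of the handle near (286,118), and another peg at (447,58). I'll check the lateral alignment with numbers.

```bash
python3 - <<'E'
from h import *
c=shot("wrist")
k=cv2.imread("pics/w3.png")
im=cv2.cvtColor(k,cv2.COLOR_BGR2HSV);H,S,V=cv2.split(im)
m=(((H<6)|(H>174))&(S>140)).astype(np.uint8);m[40:]=0;ys,xs=np.nonzero(m)
print("dash px",xs.min(),xs.max(),ys.min(),ys.max(),p2w(c,[[xs.mean(),ys.mean()]],.028))
o=np.array([.5495,.0225]);t=np.radians(-83.4)
for a in(-10,50,-70):
    b=t+np.radians(a-(-10)+ -9.87) if 0 else t+np.radians(a+.13)
    P=o+.1167*np.array([np.cos(b),np.sin(b)])
    print(a,P,w2p(c,[[*P,.028],[*P,.058]]).round(1).tolist())
dark=(V<75).astype(np.uint8);dark[160:]=0
n,l,st,ce=cv2.connectedComponentsWithStats(dark)
for i in range(1,n):
    if st[i,4]>60: print(st[i],ce[i].round(1))
E
python3 -c "
import cv2;k=cv2.imread('pics/w3.png')[0:140,140:480];cv2.imwrite('pics/c3.png',cv2.resize(k,None,fx=2.3,fy=2.3))"
```

```text
dash px 317 321 13 16 [[ 0.55586313 -0.02019047  0.028     ]]
-10 [ 0.54284328 -0.09400999] [[291.2, 117.7], [288.1, 116.7]]
50 [ 0.64707225 -0.04151988] [[434.8, 63.2], [449.0, 55.6]]
-70 [ 0.44527103 -0.02999011] [[166.9, 9.1], [147.9, -5.6]]
[147   0  29  18 310] [164.7   7.5]
```

View pics/c3.png

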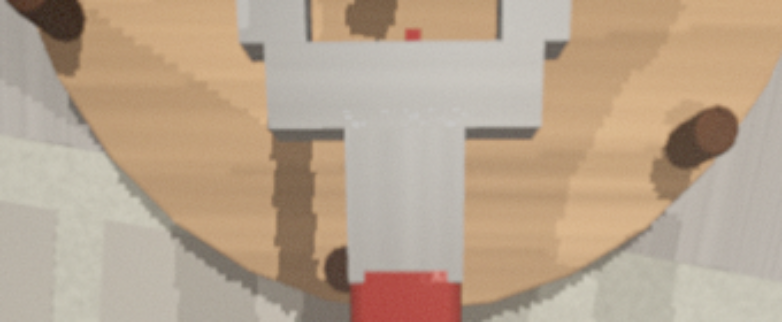

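```bash
python3 to.py .5758 -.1881 .15 96.3
```

```text
t 5.2833 pos [ 0.5752 -0.1824  0.1509] head 97.09 q6 -0.5158819582053329 F [-0.1  0.1 -2. ] M [-0.19 -0.    0.01] open 0.020939937227892565
cm [-0.57 -0.02  0.09] roll 0.79
```

play_rows:
  targets: [-0.5, 0, 2, 0.8, -0.6, 0, 4, 0.8, -0.6, 0, 6, 0.8, -0.6, 0, 7, 0.8, -0.6, 0, 7.5, 0.8, -0.6, 0, 7.5, 0.8]

```text
t: 5.78
tool_pos: [0.5751, -0.1887, 0.0747]
orientation: [-2.096, -2.337, 0.001]
force: [-0.0, -0.3, -2.3]
opening: 0.0208
gripper_force: 55.0
```

```bash
python3 to.py .5758 -.1881 .034 96.3;  python3 - <<'E'
from h import *
c=shot("top");cv2.imwrite("pics/t4.png",cv2.resize(c["image"][200:310,262:412,::-1],None,fx=5,fy=5,interpolation=cv2.INTER_CUBIC))
E
```

```text
t 5.7833 pos [ 0.5751 -0.1887  0.0747] head 96.23 q6 -0.5105449033298612 F [-0.  -0.3 -2.3] M [-0.21  0.07  0.01] open 0.02075319177519742
cm [0.05 0.08 4.07] roll -0.07
```

View pics/t4.png

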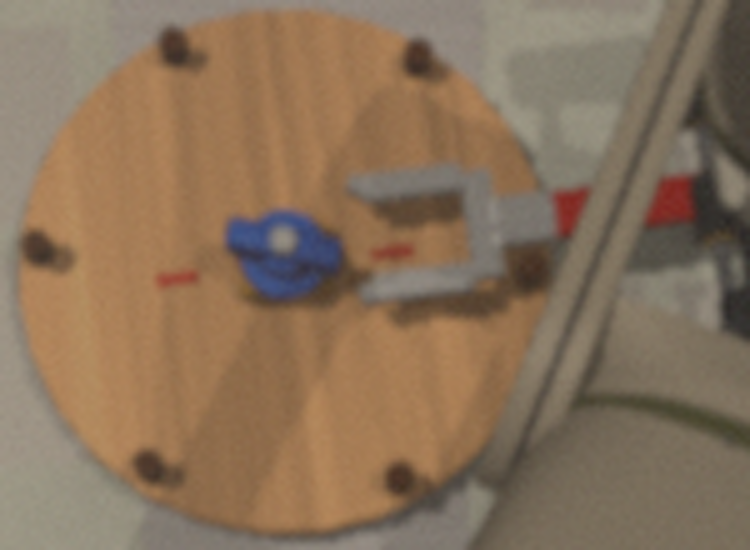

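The spanner hangs just above peg height, with its jaw straddling the dash line. The tips are short of the nut and the stop peg sits just below the neck, as it should. Lowering now.

play_rows:
  targets: [0, 0.1, 1, 0, 0, 0.1, 2, 0, 0, 0.1, 2.8, 0, 0, 0.1, 3.3, 0, 0, 0.1, 3.6, 0, 0, 0.1, 3.8, 0, 0, 0.1, 3.9, 0, 0, 0.1, 3.9, 0]

```text
t: 6.5
tool_pos: [0.5768, -0.1893, 0.0368]
orientation: [-2.098, -2.338, -0.0]
force: [0.5, -0.2, -1.0]
opening: 0.0209
gripper_force: 55.0
```

```bash
python3 to.py .5758 -.1881 .034 96.3
```

```text
t 6.5 pos [ 0.5768 -0.1893  0.0368] head 96.19 q6 -0.5097082825824336 F [ 0.5 -0.2 -1. ] M [-0.16 -0.02 -0.07] open 0.020871266861639877
cm [ 0.13 -0.09  0.28] roll -0.11
```

play_rows:
  targets: [0.5, 0, 0, 0, 1.2, -0.05, 0.1, 0, 1.9, -0.05, 0.1, 0, 2.6, -0.05, 0.1, 0, 3.1, -0.05, 0.1, 0, 3.5, -0.05, 0.1, 0, 3.5, -0.05, 0.1, 0]

```text
t: 7.08
tool_pos: [0.5725, -0.1534, 0.0359]
orientation: [-2.097, -2.339, -0.0]
force: [-0.0, 0.5, -1.9]
opening: 0.021
gripper_force: 55.0
```

```bash
python3 to.py .5686 -.1295 .034 96.4
```

```text
t 7.0833 pos [ 0.5725 -0.1534  0.0359] head 96.26 q6 -0.45771505227355574 F [-0.   0.5 -1.9] M [-0.11  0.09  0.03] open 0.02095125674223339
cm [ 2.42 -0.13  0.19] roll -0.14
```

play_rows:
  targets: [0.5, -0.05, 0, 0, 1, -0.1, 0, 0, 1.5, -0.1, 0.05, 0, 2, -0.1, 0.1, 0, 2.4, -0.1, 0.15, 0, 2.4, -0.1, 0.15, 0]

```text
t: 7.58
tool_pos: [0.5688, -0.1298, 0.0341]
orientation: [-2.097, -2.338, -0.0]
force: [0.7, 0.6, -1.0]
opening: 0.0214
gripper_force: 55.0
```

```bash
python3 to.py .5686 -.1295 .034 96.4;  python3 - <<'E'
from h import *
c=shot("top");cv2.imwrite("pics/t5.png",cv2.resize(c["image"][200:310,262:412,::-1],None,fx=5,fy=5,interpolation=cv2.INTER_CUBIC))
E
```

```text
t 7.5833 pos [ 0.5688 -0.1298  0.0341] head 96.23 q6 -0.42140465438879426 F [ 0.7  0.6 -1. ] M [-0.    0.16 -0.02] open 0.021381293780434945
cm [ 0.04 -0.01  0.01] roll -0.17
```

View pics/t5.png

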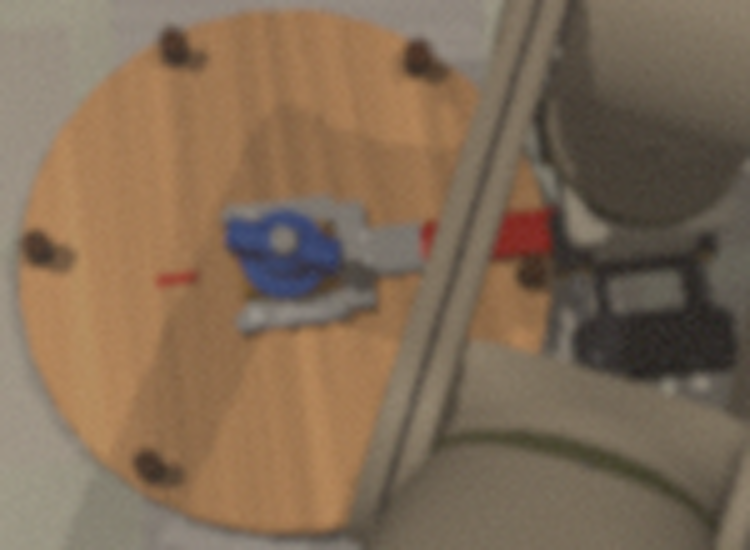

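The spanner is fitted: the jaw is around the nut, the stop peg sits just clockwise of the handle, and the left red dash is still in line. Now I'll release, rise, and move over the locknut.

play_rows:
  targets: [0, 0, 0, 0, 0, 0, 0, 0, 0, 0, 0, 0, 0, 0, 0, 0, 0, 0, 0, 0]
  grip: 5
  grip_force: 55

```text
t: 8.05
tool_pos: [0.5691, -0.131, 0.0345]
orientation: [2.098, 2.338, 0.0]
force: [-0.3, -1.3, -0.5]
opening: 0.048
gripper_force: 0.0
```

play_rows:
  targets: [0, 0, -1, 0, 0, 0, -3, 0, 0, 0, -6, 0, 0, 0, -9, 0, 0, 0, -12, 0, 0, 0, -13.5, 0, 0, 0, -13.5, 0]

```text
t: 8.63
tool_pos: [0.5719, -0.1318, 0.1757]
orientation: [2.093, 2.332, 0.006]
force: [1.0, 0.1, 0.2]
opening: 0.0503
gripper_force: 0.0
```

```bash
cat > wing.py <<'E'
from h import *
c=shot("wrist","wing.png")
im=cv2.cvtColor(c["image"],cv2.COLOR_RGB2HSV);H,S,V=cv2.split(im)
b=((H>100)&(H<130)&(S>100)&(V>30)).astype(np.uint8)
n,l,st,ce=cv2.connectedComponentsWithStats(b);i=1+st[1:,4].argmax();print(st[i],ce[i])
ys,xs=np.nonzero(l==i);print("blue V range",np.percentile(V[l==i],[5,50,95]))
E
python3 wing.py; python3 to.py .5507 .0215 .15 77
```

```text
[ 283    0   56   56 2065] [310.06876513  27.02953995]
blue V range [107. 160. 169.]
t 8.6833 pos [ 0.5707 -0.1314  0.1728] head 96.2 q6 -0.4220265983257666 F [ 0.6 -0.5  0.5] M [-0.08  0.05 -0.08] open 0.04971375104256195
cm [15.43 -0.35  2.24] roll 19.2
```

play_rows:
  targets: [2, 0, 0, 0, 5, 0, 0, 0, 7, 0, 0, 0, 8, 0, 0, 0, 8, 0, 0, 0, 8, 0, 0, 0, 8, 0, 0, 0]

```text
t: 9.27
tool_pos: [0.5602, -0.0522, 0.1689]
orientation: [-2.098, -2.338, 0.001]
force: [-0.5, -0.7, -0.3]
opening: 0.0499
gripper_force: 0.0
```

```bash
cat >> wing.py <<'E'
top=((l==i)&(V>=145)).astype(np.uint8)
ys,xs=np.nonzero(top);P=p2w(c,np.c_[xs,ys],.088)[:,:2]
r=cv2.minAreaRect((P*1000).astype(np.float32));print("rect",r)
o=[.5507,.0215]
print("stud px",w2p(c,[[*o,.094],[*o,.088]]))
x0,y0,w,h=st[i][:4];cv2.imwrite("pics/wc.png",cv2.resize(c["image"][max(0,y0-60):y0+h+60,max(0,x0-60):x0+w+60,::-1],None,fx=3,fy=3));print(max(0,y0-60),max(0,x0-60))
E
python3 wing.py; python3 to.py .5507 .0215 .15 77
```

```text
[ 291  101   52   77 2122] [316.85061263 137.49575872]
blue V range [131. 152. 158.]
rect ((550.8222045898438, 23.57208251953125), (35.51106262207031, 44.64756774902344), 21.77336311340332)
stud px [[316.05750722 143.0049402 ]
 [316.0952643  142.58396616]]
41 231
t 9.3167 pos [ 0.5603 -0.0524  0.169 ] head 96.15 q6 -0.29129859213841075 F [ 0.5 -0.2  0.7] M [-0.07  0.1   0.04] open 0.050157037715348594
cm [ 7.45 -0.16  1.9 ] roll 19.15
```

View pics/wc.png

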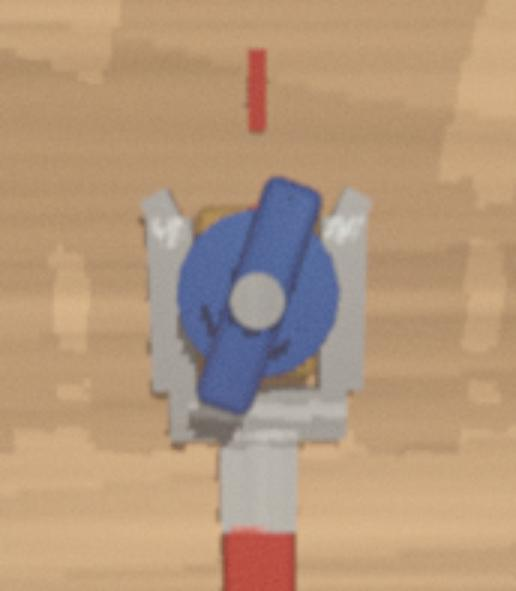

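The last picture shows the jaw seated round the nut with marks in line. The stud is at (316.7,141.3) px, against a prediction of (316,143), and the wing bar is about 17° clockwise of the tool's x. Now I'll pinch the bar.

play_rows:
  targets: [2, 0, 0, 4, 4.5, -0.1, 0, 10, 6.5, -0.15, 0, 15, 7.5, -0.15, 0, 17, 7.5, -0.15, 1, 17, 7.5, -0.15, 3, 17, 7.5, -0.15, 3, 17, 7.5, -0.15, 3, 17]

```text
t: 9.98
tool_pos: [0.5495, 0.022, 0.1375]
orientation: [-2.419, -2.001, 0.005]
force: [-0.7, -0.6, 1.1]
opening: 0.05
gripper_force: 0.0
```

```bash
python3 to.py .551 .0218 .066 79.1
```

```text
t 9.9833 pos [0.5495 0.022  0.1375] head 79.2 q6 0.13558501253216332 F [-0.7 -0.6  1.1] M [-0.14  0.04  0.  ] open 0.04998234152452807
cm [0.02 0.17 7.15] roll 0.1
```

play_rows:
  targets: [0, 0.1, 2, 0, 0, 0.15, 4, 0, 0, 0.15, 5.5, 0, 0, 0.15, 6.5, 0, 0, 0.15, 7.1, 0, 0, 0.15, 7.1, 0, 0, 0.15, 7.1, 0]

```text
t: 10.57
tool_pos: [0.5527, 0.0225, 0.069]
orientation: [2.421, 2.002, 0.001]
force: [0.8, -0.5, 0.3]
opening: 0.0503
gripper_force: 0.0
```

play_rows:
  targets: [0, 0, 0, 0, 0, 0, 0, 0, 0, 0, 0, 0, 0, 0, 0, 0, 0, 0, 0, 0, 0, 0, 0, 0, 0, 0, 0, 0, 0, 0, 0, 0]
  grip: 0.5
  grip_force: 25

```text
t: 11.23
tool_pos: [0.5518, 0.023, 0.0685]
orientation: [-2.42, -2.002, 0.001]
force: [-5.1, 0.6, 5.4]
opening: 0.0139
gripper_force: 24.7
```

```bash
python3 to.py .551 .0218 .066 5
```

```text
t 11.2333 pos [0.5518 0.023  0.0685] head 79.2 q6 0.13710870904316325 F [-5.1  0.6  5.4] M [ 0.08  0.95 -0.01] open 0.013909551671469058
cm [-0.13 -0.05  0.25] roll 74.2
```

play_rows:
  targets: [0, -0.05, 0, 0, 0, -0.05, 0, 2, 0, -0.05, 0, 5, 0, -0.05, 0, 8, 0, -0.05, 0, 11, 0, -0.05, 0, 14, 0, -0.05, 0, 17, 0, -0.05, 0, 20]
  grip_force: 40

```text
t: 11.9
tool_pos: [0.5519, 0.0229, 0.0686]
orientation: [2.733, 1.548, 0.0]
force: [-1.0, -0.4, 2.9]
opening: 0.0139
gripper_force: 39.8
```

```bash
python3 to.py .551 .0218 .066 5
```

```text
t 11.9 pos [0.5519 0.0229 0.0686] head 59.07 q6 0.4886865089696539 F [-1.  -0.4  2.9] M [-0.1   0.43  0.19] open 0.013934958440775087
cm [-0.14 -0.02  0.26] roll 54.07
```

play_rows:
  targets: [0, 0, 0, 4, 0, 0, 0, 8, 0, 0, 0, 12, 0, 0, 0, 16, 0, 0, 0, 20, 0, 0, 0, 24, 0, 0, 0, 27, 0, 0, 0, 27]

```text
t: 12.57
tool_pos: [0.5521, 0.0227, 0.0686]
orientation: [3.019, 0.867, 0.001]
force: [-0.3, -1.1, 2.3]
opening: 0.0142
gripper_force: 39.7
```

```bash
python3 to.py .551 .0218 .066 5; python3 - <<'E'
from h import *
c=shot("top");cv2.imwrite("pics/t6.png",c["image"][:,:,::-1])
E
```

```text
t 12.5667 pos [0.5521 0.0227 0.0686] head 32.06 q6 0.9598908698832557 F [-0.3 -1.1  2.3] M [-0.3   0.25  0.06] open 0.014224285145302173
cm [-0.14  0.01  0.26] roll 27.06
```

play_rows:
  targets: [0, 0, 0, 4, 0, 0, 0, 8, 0, 0, 0, 12, 0, 0, 0, 15, 0, 0, 0, 18, 0, 0, 0, 20, 0, 0, 0, 22, 0, 0, 0, 22]

```text
t: 13.28
tool_pos: [0.5521, 0.0225, 0.0685]
orientation: [3.128, 0.28, 0.001]
force: [-0.4, -2.6, 2.6]
opening: 0.0138
gripper_force: 39.8
```

```bash
python3 to.py .551 .0218 .066 5
```

```text
t 13.2833 pos [0.5521 0.0225 0.0685] head 10.22 q6 1.3410772571388372 F [-0.4 -2.6  2.6] M [-0.61  0.11  0.11] open 0.0137682145774542
cm [-0.12  0.05  0.25] roll 5.22
```

play_rows:
  targets: [0, 0, 0, 2, 0, 0, 0, 4, 0, 0, 0, 6, 0, 0, 0, 6]

```text
t: 13.62
tool_pos: [0.5522, 0.0224, 0.0686]
orientation: [3.139, 0.116, 0.001]
force: [0.4, -3.5, 2.7]
opening: 0.0139
gripper_force: 39.8
```

```bash
python3 to.py .551 .0218 .066 5
```

```text
t 13.6167 pos [0.5522 0.0224 0.0686] head 4.24 q6 1.445287703692511 F [ 0.4 -3.5  2.7] M [-0.83  0.04  0.15] open 0.013905717339638649
cm [-0.12  0.05  0.26] roll -0.76
```

play_rows:
  targets: [0, 0, 0, 2, 0, 0, 0, 4, 0, 0, 0, 4]

```text
t: 13.87
tool_pos: [0.5522, 0.0224, 0.0686]
orientation: [3.141, 0.007, 0.001]
force: [1.3, -5.6, 1.8]
opening: 0.0139
gripper_force: 39.8
```

```bash
python3 to.py .551 .0218 .066 5
```

```text
t 13.8667 pos [0.5522 0.0224 0.0686] head 0.26 q6 1.5147798805889379 F [ 1.3 -5.6  1.8] M [-0.92  0.03  0.11] open 0.013852532630648845
cm [-0.12  0.06  0.26] roll -4.74
```

play_rows:
  targets: [0, 0, 0, 2, 0, 0, 0, 3, 0, 0, 0, 3]

```text
t: 14.12
tool_pos: [0.5523, 0.0224, 0.0686]
orientation: [3.14, -0.073, 0.002]
force: [1.8, -5.6, 2.2]
opening: 0.0138
gripper_force: 40.5
```

```bash
python3 to.py .551 .0218 .066 5; python3 - <<'E'
from h import *
a=cv2.imread("pics/t3.png")
c=shot("top");k,_=K(c)
im=cv2.cvtColor(c["image"],cv2.COLOR_RGB2HSV);H,S,V=cv2.split(im)
m=(((H<8)|(H>172))&(S>110)&(V>60)).astype(np.uint8)
m[:, :262]=0;m[:,420:]=0;m[:200]=0;m[310:]=0
n,l,st,ce=cv2.connectedComponentsWithStats(m)
for i in range(1,n):
    if st[i,4]>4: print(st[i],ce[i])
cv2.imwrite("pics/t7.png",c["image"][:,:,::-1])
E
```

```text
t 14.1167 pos [0.5523 0.0224 0.0686] head -2.67 q6 1.5660724085435733 F [ 1.8 -5.6  2.2] M [-0.95 -0.18  0.64] open 0.01381604513659072
cm [-0.12  0.06  0.26] roll -7.67
[362 240  37  13 312] [380.0224359  245.82371795]
[294 254   6   3  14] [296.35714286 254.85714286]
```

play_rows:
  targets: [0, 0, 0, 2, 0, 0, 0, 3, 0, 0, 0, 3]

```text
t: 14.42
tool_pos: [0.5524, 0.0224, 0.0686]
orientation: [3.137, -0.155, 0.003]
force: [1.9, -5.1, 0.4]
opening: 0.0141
gripper_force: 41.9
```

```bash
python3 to.py .551 .0218 .066 5
```

```text
t 14.4167 pos [0.5524 0.0224 0.0686] head -5.65 q6 1.6181632096452638 F [ 1.9 -5.1  0.4] M [-0.96 -0.26  0.87] open 0.014102617100662644
cm [-0.14  0.08  0.26] roll -10.65
```

The stop is reached: wrist torque rose from 0.1 to 0.9 N m. Now I'll release, rise and go back to the handle.

play_rows:
  targets: [0, 0, 0, 0, 0, 0, 0, 0, 0, 0, 0, 0, 0, 0, 0, 0, 0, 0, 0, 0]
  grip: 5

```text
t: 14.83
tool_pos: [0.5514, 0.0232, 0.068]
orientation: [-3.137, 0.158, 0.001]
force: [0.4, -0.4, 0.7]
opening: 0.0429
gripper_force: 0.0
```

play_rows:
  targets: [0, 0, -1, 0, 0, 0, -3, 0, 0, 0, -6, 0, 0, 0, -9, 0, 0, 0, -10, 0, 0, 0, -10, 0]

```text
t: 15.33
tool_pos: [0.5543, 0.0229, 0.1731]
orientation: [-3.137, 0.159, -0.012]
force: [0.9, 0.6, -0.1]
opening: 0.0498
gripper_force: 0.0
```

```bash
python3 to.py .5684 -.1295 .15 96.3; python3 wing.py
```

```text
t 15.3333 pos [0.5543 0.0229 0.1731] head -5.79 q6 1.6206051554340453 F [ 0.9  0.6 -0.1] M [ 0.04  0.13 -0.04] open 0.049823771082543634
cm [ 2.92 15.02  2.32] roll -102.09
[295 226   5  18  42] [296.85714286 235.61904762]
blue V range [137.  144.5 152. ]
rect ((560.9183349609375, 38.85285568237305), (1.3982630968093872, 11.957843780517578), 87.70394134521484)
stud px [[320.6359795  248.56237495]
 [320.56824759 245.98055554]]
166 235
```

play_rows:
  targets: [0, 1, 0, -7, 0, 2, 0, -14, 0, 3, 0, -21, 0.2, 4, 0, -28, 0.3, 5, 0, -35, 0.4, 6, 0, -42, 0.6, 6.5, 0, -49, 0.8, 7, 0, -56]

```text
t: 16.05
tool_pos: [0.5512, -0.0478, 0.1657]
orientation: [-2.839, -1.34, 0.005]
force: [-0.2, 0.1, -0.4]
opening: 0.0498
gripper_force: 0.0
```

```bash
python3 to.py .5603 -.0524 .17 96.3
```

```text
t 16.05 pos [ 0.5512 -0.0478  0.1657] head 50.52 q6 0.509831233530077 F [-0.2  0.1 -0.4] M [-0.05  0.11  0.01] open 0.049797325539047366
cm [ 0.23  0.99 -0.43] roll -45.78
```

play_rows:
  targets: [0.2, 0.5, 0, -7, 0.2, 1, -0.3, -14, 0.2, 1, -0.3, -21, 0.2, 1, -0.3, -28, 0.2, 1, -0.3, -35, 0.2, 1, -0.3, -42, 0.2, 1, -0.3, -45.7, 0.2, 1, -0.3, -45.7]

```text
t: 16.72
tool_pos: [0.5602, -0.0521, 0.1688]
orientation: [-2.098, -2.334, 0.003]
force: [0.0, -0.4, 0.6]
opening: 0.0498
gripper_force: 0.0
```

```bash
python3 to.py .5684 -.1295 .15 96.3; cat > meas.py <<'E'
from h import *
c=shot("wrist","m.png")
im=cv2.cvtColor(c["image"],cv2.COLOR_RGB2HSV);H,S,V=cv2.split(im)
m=(((H<8)|(H>172))&(S>120)&(V>60)).astype(np.uint8)
n,l,st,ce=cv2.connectedComponentsWithStats(m)
for i in range(1,n):
    if st[i,4]>15: print("red",st[i],ce[i].round(1))
i=1+st[1:,4].argmax();ys,xs=np.nonzero(l==i);P=p2w(c,np.c_[xs,ys],.040)[:,:2]
v=cv2.fitLine(P.astype(np.float32),cv2.DIST_L2,0,.01,.01).ravel();s=np.sign(-v[1])
print("handle line head",np.degrees(np.arctan2(s*v[1],s*v[0])),v[2:])
t=(P-v[2:])@v[:2]*s; print("ends",v[2:]+s*v[:2]*t.min(),v[2:]+s*v[:2]*t.max(),t.max()-t.min())
b=((H>100)&(H<130)&(S>100)&(V>30)).astype(np.uint8)
n,l,st,ce=cv2.connectedComponentsWithStats(b);i=1+st[1:,4].argmax();ys,xs=np.nonzero(l==i);print("blue",st[i])
Q=p2w(c,np.c_[xs,ys],.088)[:,:2];d=Q-[.551,.0218];r=np.hypot(*d.T)
F=Q[(r>.0235)];d=d[r>.0235];ang=np.degrees(np.arctan2(d[:,1],d[:,0]))%180;print("wing ends ang (mod 180)",len(F),np.median(ang), np.percentile(ang,[10,90]))
E
python3 meas.py
```

```text
t 16.7167 pos [ 0.5602 -0.0521  0.1688] head 96.08 q6 -0.29008665150626645 F [ 0.  -0.4  0.6] M [-0.05  0.05  0.01] open 0.04979214801751414
cm [-7.78  0.    1.87] roll -0.22
red [314  58   6  27 160] [316.5  71. ]
red [ 303  218   25  122 2685] [315.4 277.5]
handle line head -84.59103 [ 0.56244457 -0.10218666]
ends [ 0.55696786 -0.04434575] [ 0.56858976 -0.16708759] 0.12329082292047475
blue [ 279  112   76   42 1716]
wing ends ang (mod 180) 121 164.22076548258337 [  2.241948   176.28219642]
```

play_rows:
  targets: [-2, -0.1, 0, 0.2, -5, -0.3, 0, 0.5, -7, -0.35, 1, 0.6, -7.8, -0.4, 4, 0.6, -7.8, -0.4, 8, 0.6, -7.8, -0.4, 11, 0.6, -7.8, -0.4, 11, 0.6, -7.8, -0.4, 11, 0.6]

```text
t: 17.43
tool_pos: [0.5631, -0.1296, 0.0588]
orientation: [-2.115, -2.315, 0.004]
force: [-0.0, -0.0, 0.5]
opening: 0.0502
gripper_force: 0.0
```

```bash
python3 to.py .5651 -.130 .035 95.4
```

```text
t 17.4333 pos [ 0.5631 -0.1296  0.0588] head 95.18 q6 -0.40546347765551116 F [-0.  -0.   0.5] M [-0.09  0.06  0.02] open 0.050182799517071185
cm [-0.06  0.21  2.38] roll -0.22
```

play_rows:
  targets: [0, 0.1, 1, 0, 0, 0.15, 2, 0, 0, 0.15, 2.3, 0, 0, 0.15, 2.3, 0, 0, 0.15, 2.3, 0]

```text
t: 17.85
tool_pos: [0.5674, -0.1302, 0.0389]
orientation: [2.116, 2.321, 0.0]
force: [-0.5, 0.1, 0.3]
opening: 0.0498
gripper_force: 0.0
```

play_rows:
  targets: [0, 0, 0, 0, 0, 0, 0, 0, 0, 0, 0, 0, 0, 0, 0, 0, 0, 0, 0, 0, 0, 0, 0, 0]
  grip: 1
  grip_force: 55

```text
t: 18.35
tool_pos: [0.5672, -0.1303, 0.0385]
orientation: [2.116, 2.322, -0.0]
force: [-0.7, 0.8, 1.2]
opening: 0.0193
gripper_force: 55.0
```

```bash
python3 to.py .5684 -.130 .035 96.3
```

```text
t 18.35 pos [ 0.5672 -0.1303  0.0385] head 95.3 q6 -0.40632792172083004 F [-0.7  0.8  1.2] M [-0.1   0.14  0.03] open 0.019344102520997684
cm [0.02 0.13 0.35] roll -1.0
```

The grip is 4 mm too high, so I'll regrasp lower.

play_rows:
  targets: [0, 0, 0, 0, 0, 0, 0, 0, 0, 0, 0, 0, 0, 0, 0.4, 0, 0, 0, 0.8, 0, 0, 0, 0.8, 0, 0, 0, 0.8, 0]
  grip: 4

```text
t: 18.93
tool_pos: [0.5665, -0.1301, 0.0296]
orientation: [-2.116, -2.321, 0.001]
force: [-0.0, 0.9, 0.3]
opening: 0.0397
gripper_force: 0.0
```

play_rows:
  targets: [0, 0, 0, 0, 0, 0, 0, 0, 0, 0, 0, 0, 0, 0, 0, 0, 0, 0, 0, 0, 0, 0, 0, 0]
  grip: 1
  grip_force: 55

```text
t: 19.43
tool_pos: [0.5672, -0.1303, 0.0305]
orientation: [2.116, 2.322, 0.0]
force: [0.6, -0.7, 0.6]
opening: 0.0212
gripper_force: 55.0
```

```bash
python3 to.py .5684 -.130 .035 96.3
```

```text
t 19.4333 pos [ 0.5672 -0.1303  0.0305] head 95.3 q6 -0.4063679086440334 F [ 0.6 -0.7  0.6] M [-0.14  0.15  0.09] open 0.021205483073095766
cm [ 0.02  0.12 -0.45] roll -1.0
```

play_rows:
  targets: [0, 0.1, 0, -0.5, 0, 0.15, 0, -1, 0, 0.15, -0.05, -1]

```text
t: 19.68
tool_pos: [0.5688, -0.1301, 0.0308]
orientation: [2.095, 2.341, 0.0]
force: [0.4, -0.7, -0.7]
opening: 0.0213
gripper_force: 55.0
```

play_rows:
  targets: [-0.3, 0, 0, 0, -0.8, 0, 0, 0, -1.5, 0, 0, 0, -2.2, 0, 0, 0, -3, 0, 0, 0, -3, 0, 0, 0]

```text
t: 20.18
tool_pos: [0.572, -0.1619, 0.0309]
orientation: [2.097, 2.338, -0.001]
force: [-0.2, -0.6, -1.1]
opening: 0.0213
gripper_force: 55.0
```

```bash
python3 to.py .5756 -.189 .031 96.3
```

```text
t 20.1833 pos [ 0.572  -0.1619  0.0309] head 96.23 q6 -0.4700912695289251 F [-0.2 -0.6 -1.1] M [-0.1   0.09 -0.05] open 0.021259060146485986
cm [-2.73  0.06 -0.01] roll -0.07
```

play_rows:
  targets: [-0.6, 0, 0, 0, -1.3, 0.05, 0, 0, -2, 0.05, 0, 0, -2.6, 0.05, 0, 0, -2.8, 0.05, 0, 0, -2.8, 0.05, 0, 0]

```text
t: 20.68
tool_pos: [0.5755, -0.1885, 0.0309]
orientation: [2.097, 2.339, -0.0]
force: [-0.2, 0.3, -0.3]
opening: 0.0211
gripper_force: 55.0
```

play_rows:
  targets: [0, 0.05, -0.5, 0, 0, 0.05, -1.5, 0, 0, 0.05, -3, 0, 0, 0.05, -5, 0, 0, 0.05, -8, 0, 0, 0.05, -11, 0, 0, 0.05, -12, 0, 0, 0.05, -12, 0]

```text
t: 21.35
tool_pos: [0.5786, -0.1884, 0.1558]
orientation: [2.091, 2.335, 0.004]
force: [0.3, -0.6, -1.3]
opening: 0.0212
gripper_force: 55.0
```

```bash
python3 - <<'E'
from h import *
c=shot("top")
P=p2w(c,[[424,242],[488,247],[483,352],[417,349]],0.004)[:,:2]
im=cv2.cvtColor(cv2.imread("pics/top0.png")[:,:,::-1].copy(),cv2.COLOR_RGB2HSV);H,S,V=cv2.split(im)
m=((H>4)&(H<18)&(S>90)).astype(np.uint8);m[:,:405]=0;m[:,500:]=0;m[:232]=0;m[365:]=0
ys,xs=np.nonzero(m);Q=p2w(c,np.c_[xs,ys],.004)[:,:2];print(cv2.minAreaRect((Q*1000).astype(np.float32)),P.mean(0))
E
python3 to.py .45 -.30 .15 180; python3 meas.py
```

```text
((445.00469970703125, -297.1036376953125), (157.98179626464844, 257.49920654296875), 83.56028747558594) [ 0.44448253 -0.29970273]
t 21.4 pos [ 0.5772 -0.1879  0.1527] head 96.32 q6 -0.5094768601567544 F [-0.3 -0.4 -1.9] M [-0.18  0.03 -0.01] open 0.021352709026854728
cm [ -9.74 -13.87   0.24] roll -83.68
red [311   3   6  12  70] [313.4   8.5]
red [  292   120    49   245 10630] [316.6 239.2]
handle line head -83.407234 [ 0.57737565 -0.19853024]
ends [ 0.56589754 -0.09921793] [ 0.5913955  -0.31983444] 0.22208508698000867Traceback (most recent call last):
  File "meas.py", line 13, in <module>
    n,l,st,ce=cv2.connectedComponentsWithStats(b);i=1+st[1:,4].argmax();ys,xs=np.nonzero(l==i);print("blue",st[i])
                                                      ~~~~~~~~~~~~~~~^^
ValueError: attempt to get argmax of an empty sequence
```

play_rows:
  targets: [-1, -0.5, 0, -2, -2.5, -1.3, 0, -6, -4, -2.2, 0, -11, -5.5, -3.2, 0, -17, -7, -4.2, 0, -23, -8.5, -5.3, 0, -29, -10, -6.4, 0, -35, -11, -7.4, 0, -41]

```text
t: 22.12
tool_pos: [0.5124, -0.3053, 0.1474]
orientation: [-1.135, -2.924, -0.001]
force: [0.8, -1.0, -1.4]
opening: 0.0214
gripper_force: 55.0
```

play_rows:
  targets: [0, 0, 0, -6, 0, 0, 0, -12, 0, 0, 0, -18, 0, 0, 0, -24, 0, 0, 0, -30, 0, 0, 0, -34, 0, 0, 0, -36, 0, 0, 0, -36]

```text
t: 22.78
tool_pos: [0.5131, -0.304, 0.1476]
orientation: [-0.181, -3.132, -0.004]
force: [-0.1, 0.2, -0.6]
opening: 0.0216
gripper_force: 55.0
```

```bash
python3 to.py .5156 -.305 .010 173.6
```

```text
t 22.7833 pos [ 0.5131 -0.304   0.1476] head 173.4 q6 -2.0764996681811723 F [-0.1  0.2 -0.6] M [-0.01 -0.1  -0.06] open 0.02158858701726991
cm [-0.32 -0.1  13.76] roll -0.2
```

play_rows:
  targets: [0, 0, 2, 0, -0.2, 0, 5, 0, -0.2, 0, 8, 0, -0.2, 0, 10.5, 0, -0.2, 0, 12.2, 0, -0.2, 0, 13.2, 0, -0.2, 0, 13.6, 0, -0.2, 0, 13.6, 0]

```text
t: 23.45
tool_pos: [0.5154, -0.3046, 0.0132]
orientation: [-0.184, -3.134, -0.002]
force: [0.7, -0.6, -0.6]
opening: 0.0214
gripper_force: 55.0
```

play_rows:
  targets: [0, 0, 0.1, 0, 0, 0, 0.2, 0, 0, 0, 0.2, 0]

```text
t: 23.7
tool_pos: [0.5174, -0.306, 0.0142]
orientation: [0.184, 3.134, -0.002]
force: [-0.1, 0.5, -1.9]
opening: 0.0214
gripper_force: 55.0
```

```bash
python3 to.py .5156 -.305 .0065 173.6
```

```text
t 23.7 pos [ 0.5174 -0.306   0.0142] head 173.29 q6 -2.0730521139559315 F [-0.1  0.5 -1.9] M [ 0.02 -0.11  0.01] open 0.021351419112916065
cm [0.19 0.08 0.77] roll -0.31
```

play_rows:
  targets: [0, 0, 0.2, 0, 0, 0, 0.4, 0, 0, 0, 0.5, 0, 0, 0, 0.5, 0]

```text
t: 24.03
tool_pos: [0.5163, -0.3052, 0.0076]
orientation: [-0.184, -3.136, -0.0]
force: [0.3, 0.3, -1.8]
opening: 0.0212
gripper_force: 55.0
```

```bash
python3 to.py .5156 -.305 .0065 173.6
```

```text
t 24.0333 pos [ 0.5163 -0.3052  0.0076] head 173.3 q6 -2.0732325814999806 F [ 0.3  0.3 -1.8] M [-0.03 -0.1  -0.01] open 0.021233141998536074
cm [0.07 0.02 0.11] roll -0.3
```

Close to contact, so I'll go down 1 mm, release and rise.

play_rows:
  targets: [0, 0, 0.1, 0, 0, 0, 0.1, 0, 0, 0, 0.1, 0]

```text
t: 24.28
tool_pos: [0.5164, -0.3053, 0.0068]
orientation: [-0.184, -3.136, -0.0]
force: [0.1, 0.2, -0.9]
opening: 0.0214
gripper_force: 55.0
```

play_rows:
  targets: [0, 0, 0, 0, 0, 0, 0, 0, 0, 0, 0, 0, 0, 0, 0, 0, 0, 0, 0, 0, 0, 0, 0, 0]
  grip: 5

```text
t: 24.78
tool_pos: [0.5165, -0.3054, 0.0069]
orientation: [0.184, 3.136, -0.0]
force: [0.4, 0.6, -0.3]
opening: 0.0494
gripper_force: 0.0
```

play_rows:
  targets: [0, 0, -1, 0, 0, 0, -3, 0, 0, 0, -6, 0, 0, 0, -10, 0, 0, 0, -14, 0, 0, 0, -15, 0, 0, 0, -15, 0, 0, 0, -15, 0]

```text
t: 25.45
tool_pos: [0.517, -0.3058, 0.1583]
orientation: [0.184, 3.134, -0.002]
force: [0.0, -0.0, 0.4]
opening: 0.0499
gripper_force: 0.0
```

```bash
python3 to.py .56 -.05 .17 96; python3 - <<'E'
from h import *
c=shot("wrist","end.png")
im=cv2.cvtColor(c["image"],cv2.COLOR_RGB2HSV);H,S,V=cv2.split(im)
m=(((H<8)|(H>172))&(S>140)&(V>60)).astype(np.uint8)
n,l,st,ce=cv2.connectedComponentsWithStats(m);i=1+st[1:,4].argmax()
ys,xs=np.nonzero(l==i);P=p2w(c,np.c_[xs,ys],.016)[:,:2]
print(cv2.minAreaRect((P*1000).astype(np.float32)))
E
```

```text
t 25.45 pos [ 0.517  -0.3058  0.1583] head 173.3 q6 -2.073162336950892 F [ 0.  -0.   0.4] M [-0.    0.01  0.  ] open 0.04988864953354672
cm [-1.28 25.9  -1.2 ] roll 77.3
((492.14739990234375, -302.2276916503906), (22.02021026611328, 122.90241241455078), 83.8237533569336)
```

```bash
python3 -c "
from plant import workorder;print(workorder.close_job())"
```

```text
the job is handed in; nothing more can be done
None
```

The job is handed in at about 25 s of the 72 s allowed, with no verdict returned: the locknut was turned to its hard stop (wrist torque rose to 0.87 N m) with the spanner on the brass nut, and the spanner now lies on the cork mat. I did not re-measure the brass nut or locknut angle afterwards, and the arm stayed clear of the jar and tray.

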